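Raise the ladder rest and lay the rod level

ROBOT

A 6-joint arm with a two-finger parallel gripper is mounted at the origin on a cart in front of the work surface, level with it; the furniture and walls round the work are solid. World frame = base frame: x ahead of the robot, y to its left, z up, the work surface at z = 0. Lengths are in m, angles in rad, forces in N, time in s.
With the tool pointing down it reaches from about 0.35 to 0.875 m from the base axis. Payload 15.5 kg.
Tool frame: the origin (TCP) lies midway between the tips of the shut fingers; the grasp point (between the pads) lies 19 mm behind it; z points along the fingers, y is the line along which they close (so a half turn about z gives the same grasp; the last joint's range is limited). The gripper opens to 85 mm and grips with 20 to 120 N. Pads are 22 mm wide; open, the fingers measure 114 mm over their backs; the gripper's body (76 mm by 85 mm) begins 54 mm behind the grasp point. The pads swing forward as they close: fully open they stand 13 mm farther back than shut.
Start: joints at [1.091, 0.494, 1.345, -0, 1.302, -0.096], TCP at [0.235, 0.579, 0.231] pointing down, gripper open.
Joint ranges: [-2.91, 2.91], [-0.82, 2.16], [0.22, 2.67], [-1.22, 4.37], [0.12, 2.79], [-3.08, 3.08]. Speed limits (rad/s): [1.89, 1.89, 2.57, 3.01, 3.01, 3.01].

INTERFACE

Orientations are given as a unit quaternion [x, y, z, w].
In Python, from bench import sense, imaging, ctrl gives the robot as it stands.
- The arm moves only by the tool carry_out, never from a script. Its argument "targets" is a list of rows, each an object of numbers: "tx", "ty", "tz": the shift along the tool's x, y, z in cm; "roll": the turn about the tool's z in rad; "claw": the finger opening in cm, from 0 to 8.54. A call has exactly 10 rows; each row shifts and turns the commanded pose from where the row before left it, along the tool's axes as they then stand; what a row does not reach is not made up. A row lasts 1/10 s, in which the tool goes at most 50 mm and 8.59 degrees, less where a joint would pass 70% of its speed; a pose out of reach is approached as far as the arm can. A call is refused whole if a number of a shift passes 5 or a number of a turn 0.15, either way. A call with a gripper value outside its range is refused whole. The fingers move at their own pace and stop on an object; "grip_force" is the grip in N (left out, the last holds). Time passes only in rows, so rows that do not move let the fingers close, or fill a call up. It gives the time, the measured TCP pose, the force, the opening and the grip force at its end, in the units of the state.
- sense(): the state, without advancing time (a new reading comes with each control period).
- imaging.snapshot(name): name is "side" or "top" or "wrist"; returns a dict with "image" (384x512x3 uint8, red, green, blue), "fx", "fy", "cx", "cy" (pixels), "R" (3x3) and "t" (3): a world point X has camera coordinates R X + t. Camera axes: x right, y down, z forward; pixel columns grow to the right and rows downward; lengths in m; the calibration is good to about 2 mm. A picture is of the moment at which its call begins. There is no depth.
- ctrl.close_job(): hands the job in; it is judged then, once.
The state is a dict: "time": time; "joints": joint angles; "joint_vel": joint speeds; "joint_torque": joint torques, N m; "tcp_pos": TCP position; "tool_rot": TCP orientation; "wrist_force": force on the tool from outside, world axes, zero at the start; "moment": the same for the moment, N m; "finger_gap": opening from 0.0 (shut) to 1.0 (fully open); "grasp_force": force on a finger pad.
Only numpy, scipy, OpenCV 4.12 (cv2) and the standard library are available. Lean on these libraries where they do the work, as an engineer would, in place of code of your own. Each camera call takes 0.05 s, during which the arm holds its last target. There are 200 camera calls.

TASK

On the bench stand, lift the sliding rest by its grip tab until its pawl has passed the rung that brings its fork level with the fork of the taller post, then lower it so that the pawl sits on that rung, and let go. After that lay the longer of the two piston rods across these two forks, level and centred between them. Leave the shorter rod where it lies and do not knock the oil bottle over.

Things in the scene. Friction and masses are not known exactly. Their poses are not given: they have to be found in the camera images.
- stand: Aluminium rod stand, fixed; origin mid-underside of its 130 x 250 x 12 mm base, x away from the robot, y left, z up. In its middle (y = 0) a ladder 158 mm high at x = +30 mm with 4 steel rungs 8 mm thick, centred at z = 40, 74, 108, 142 mm; before it slides the carriage (the rest) with a fork on top. A post with a fixed fork stands at each end, y = +-90 mm, one tall, one low; which end varies.
- carriage (a joint): Height of the sliding rest (m), up positive: 0 with its pawl on the lowest rung (the start), 0.034 second, 0.068 third (level with the tall post's fork), 0.102 fourth; stop 0.125. 0.45 kg, damped 60 N s/m: let go, it sinks 70 mm/s. To latch, raise it 14 mm or more above the seat, wait 0.3 s, lower. Raised 45 mm above the seat it catches a rung too high and cannot come down.
- grip_tab (a point): Point on the carriage's steel grip tab, an upright plate 12 mm thick (stand's y), 30 mm long (x), 40 mm high, pinched from above across its thickness. The point is mid-plate, 18 mm below its top; it lies 62 mm before the rest's fork (stand's -x) and 6 mm above that fork's floor. A 12 mm wide arm joins the tab to the carriage, its top 14 mm below the point.
- pawl (a joint): Angle (rad) of the dark steel pawl hinged in the carriage between the ladder's rails: 0 = level, out over a rung (latched); up to 1.2 = folded down. A rung that it is lifted past folds it; a cylindrical counterweight on the robot's side of it swings it back by gravity.
- moving_fork (a point): Middle of the floor of the sliding rest's fork: a U-shaped rest, gap 24 mm (along the stand's x) between walls 6 mm thick that rise 13 mm above the floor; 10 mm wide along the stand's y.
- tall_fork (a point): Middle of the floor of the taller post's fork, same shape, 162 mm above the bench, 90 mm from the rest's fork along the stand's y or -y. With the rest level with it nothing of the stand is higher than these two floors but the fork walls and the grip tab (24 mm above the floors).
- low_fork (a point): Middle of the floor of the lower post's fork, 128 mm above the bench, at the other end of the stand. Not used.
- long_rod_mid (a point): The longer chromed piston rod, lying on the bench: plain shank 130 mm long, 16 mm thick, then an 18 mm thinner threaded end (148 mm in all); 0.14 to 0.28 kg. The point is the middle of the plain shank, on its axis, 8 mm above its underside; y runs along the rod, the thread at the -y end, z up. Either end may go to either fork.
- short_rod_mid (a point): The shorter piston rod, same look and thickness: shank 110 mm, 128 mm in all; point and axes likewise. To be left alone. The two rods may lie in either place.
- oil_bottle_mid (a point): White oil bottle with a yellow nozzle, 51 mm in diameter, 152 mm high, standing on the bench; the point is half-way up, z up. To be left standing.

How it is judged:
On the way:
1. the sliding rest hangs by its pawl on the third rung, level with the taller post, and has been let go, before the rod is laid (value of joint carriage between 0.065 and 0.071 m and value of joint pawl below 0.12 rad and contact force between the fingers and stand below 0.1 N and height (world z) of long_rod_mid below 0.05 m), for 0.3 s.
At the end, for the whole second after the job is handed in: The rest hangs by its pawl on the third rung (joint 65-71 mm, pawl under 0.12 rad); the longer rod lies still in its fork and the tall post's: mid-shank under 65 mm from either fork, within 8 mm across, 4-12 mm over the fork floor, level within 0.05 rad, in line within 0.12 rad (value of joint carriage between 0.065 and 0.071 m and value of joint pawl below 0.12 rad and x of long_rod_mid in the frame of tall_fork between -0.008 and 0.008 m and z of long_rod_mid in the frame of tall_fork between 0.004 and 0.012 m and distance between long_rod_mid and tall_fork below 0.065 m and distance between long_rod_mid and moving_fork below 0.065 m and angle between long_rod_mid's own y axis and vertical between 1.52 and 1.62 rad and angle between the y axis of long_rod_mid and the y axis of stand, either way round below 0.12 rad and linear speed of long_rod below 0.02 m/s); the robot touches nothing.
It fails at once if the shorter rod was moved more than 30 mm (distance of short_rod_mid from where it was at the start of the episode above 0.03 m).
It fails at once if the oil bottle was tipped over (angle between oil_bottle_mid's own z axis and vertical above 0.5 rad).
It also fails if it takes over 58 s, if anything falls off the work surface, if the arm or the gripper's body presses on something with over 40 N, if the wrist force passes 120 N, or if a joint passes its speed limit or range.

## Working session

There is one attempt and no reset: what is moved stays moved. The work goes in short steps, Python scripts to look and compute and a tool call to move; the robot and the scene stay as the last step left them, time stands still between calls to the robot, and variables do not carry over. Pictures are saved under pics/ and viewed, at most 13 in all, crops included, and the job is handed in when it is done.

Besides the shell and the picture viewer there is one more tool, called after "Emit:" by a JSON object that holds its "api" and its "payload". carry_out: Moves the arm, as the interface text tells. Its arguments: {"type":"object","properties":{"targets":{"type":"array"},"grip_force":{"type":"number"}},"required":["targets"]}

```bash
mkdir -p pics; ls; python3 - <<'E'
from bench import sense, imaging
import cv2, pickle, numpy as np
s=sense(); print({k:np.round(v,3).tolist() for k,v in s.items()})
d={}
for n in("side","top","wrist"):
    p=imaging.snapshot(n); d[n]=p; cv2.imwrite(f"pics/{n}0.png",cv2.resize(p["image"][:,:,::-1],(800,600),interpolation=cv2.INTER_CUBIC) if 1 else 0)
    print(n,p["fx"],p["cx"],p["cy"],(-np.array(p["R"]).T@p["t"]).round(3),np.round(p["R"],2).tolist())
pickle.dump(d,open("p0.pkl","wb"))
E
```

```text
pics
{'time': 0.0, 'joints': [1.091, 0.494, 1.346, -0.0, 1.302, -0.095], 'joint_vel': [-0.001, -0.0, -0.001, 0.001, -0.0, -0.0], 'joint_torque': [-0.003, -88.215, -38.387, -0.001, 0.01, 0.0], 'tcp_pos': [0.234, 0.579, 0.231], 'tool_rot': [0.191, 0.982, -0.001, -0.0], 'wrist_force': [0.938, 0.043, 0.21], 'moment': [0.001, 0.008, -0.042], 'grasp_force': 0.0, 'finger_gap': 0.998}
side 351.95606282413377 258.46069379415025 192.43846941027894 [0.099 0.145 0.848] [[-0.34, -0.94, -0.02], [-0.79, 0.29, -0.55], [0.52, -0.17, -0.84]]
top 358.23722429290694 256.0811225567387 185.93850681020436 [ 0.493 -0.016  1.075] [[-0.01, -1.0, 0.0], [-1.0, 0.01, -0.04], [0.04, -0.0, -1.0]]
wrist 293.5545090119417 256.875432044998 190.77995038267053 [0.156 0.611 0.373] [[0.38, 0.93, -0.0], [0.88, -0.35, 0.32], [0.3, -0.12, -0.95]]
```

View pics/side0.png

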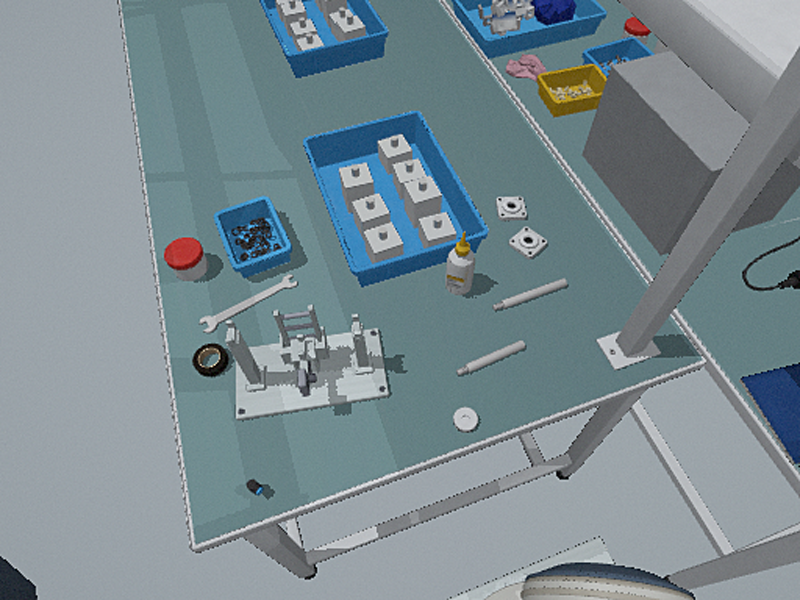

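View pics/top0.png

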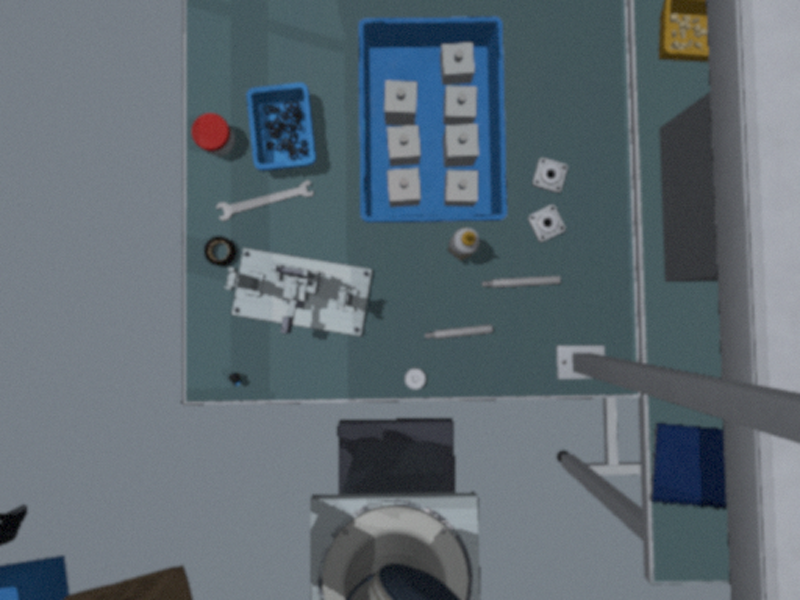

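The side and top views show the stand on the left: base corners at about (244,248), (372,266), (361,335) and (233,315) in the top view, with the tall post at its left end. The rods are at about (522,282) and (459,332), and the bottle at (465,240).

```bash
cat > h.py <<'E'
import numpy as np, cv2
def ray(p,u,v):
    R=np.array(p["R"]);t=np.array(p["t"])
    return -R.T@t, R.T@np.array([(u-p["cx"])/p["fx"],(v-p["cy"])/p["fy"],1])
def onz(p,u,v,z):
    o,d=ray(p,u,v); return o+d*(z-o[2])/d[2]
def proj(p,X):
    c=np.array(p["R"])@np.array(X)+p["t"]; return np.array([p["fx"]*c[0]/c[2]+p["cx"],p["fy"]*c[1]/c[2]+p["cy"]])
E
python3 - <<'E'
from h import *; import pickle
d=pickle.load(open("p0.pkl","rb")); k=512/800
p=d["top"]
c=[onz(p,u*k,v*k,.012) for u,v in [(244,248),(372,266),(361,335),(233,315)]]
print("corners",np.round(c,3).tolist(),"mid",np.mean(c,0).round(4))
for a in range(4): print(np.linalg.norm(c[a]-c[a-1]).round(3))
for n in ("top","side"):
    p=d[n]; hsv=cv2.cvtColor(p["image"],cv2.COLOR_RGB2HSV)
    boxes={"top":[(475,265,570,295),(418,318,500,342)],"side":[(485,272,575,316),(450,335,532,382)]}[n]
    for b in boxes:
        x0,y0,x1,y1=[int(q*k) for q in b]
        r=hsv[y0:y1,x0:x1]; m=((r[...,1]<45)&(r[...,2]>110)).astype(np.uint8)
        ys,xs=np.nonzero(m); 
        P=np.array([onz(p,x+x0,y+y0,.008)[:2] for x,y in zip(xs,ys)])
        w=cv2.minAreaRect(P.astype(np.float32)*1000); mu=P.mean(0); e=np.linalg.svd(P-mu,full_matrices=False)[2][0]; e*=np.sign(e[1])
        s=(P-mu)@e
        print(n,b,len(xs),"rect",np.round(w[0]).tolist(),np.round(w[1]).tolist(),"mu",mu.round(3),"e",e.round(3),s.min().round(3),s.max().round(3))
    if n=="top": print("bottle",onz(p,465*k,240*k,.15))
E
python3 - <<'E'
import pickle,cv2
d=pickle.load(open("p0.pkl","rb"))
a=cv2.resize(d["side"]["image"][185:275,140:260,::-1],(800,600),interpolation=cv2.INTER_CUBIC)
cv2.imwrite("pics/sidecrop.png",a)
E
```

```text
corners [[0.625, 0.277, 0.012], [0.587, 0.033, 0.012], [0.457, 0.056, 0.012], [0.498, 0.298, 0.012]] mid [0.5417 0.166  0.012 ]
0.129
0.246
0.133
0.246
top (475, 265, 570, 295) 177 rect [556.0, -250.0] [13.0, 144.0] mu [ 0.556 -0.255] e [-0.043  0.999] -0.067 0.077
top (418, 318, 500, 342) 153 rect [461.0, -130.0] [13.0, 123.0] mu [ 0.462 -0.131] e [-0.089  0.996] -0.06 0.063
bottle [ 0.61604735 -0.12801553  0.15      ]
side (485, 272, 575, 316) 232 rect [555.0, -250.0] [16.0, 151.0] mu [ 0.555 -0.252] e [-0.046  0.999] -0.074 0.077
side (450, 335, 532, 382) 250 rect [461.0, -128.0] [16.0, 130.0] mu [ 0.461 -0.129] e [-0.095  0.995] -0.064 0.066
```

View pics/sidecrop.png

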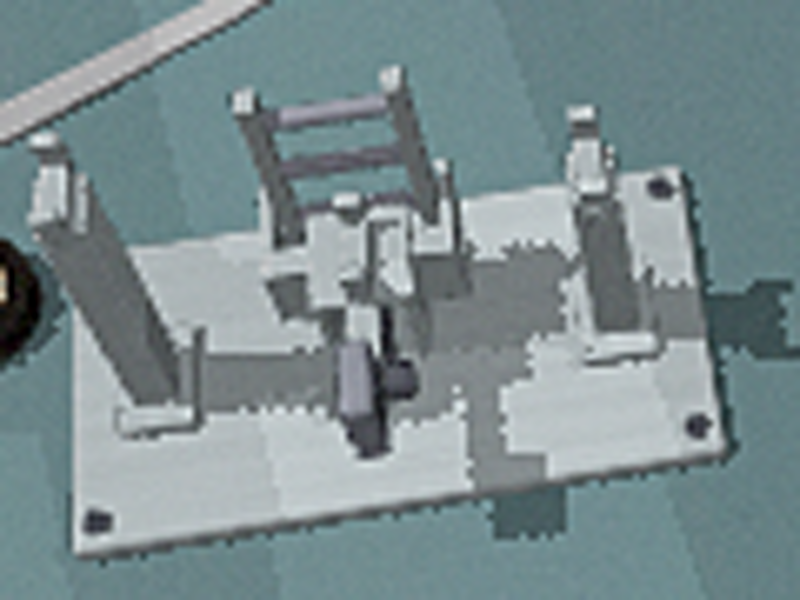

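Crop: tall fork at (50,190), grip tab top at (355,360), counterweight just right of the tab at (400,378), and moving fork around (370,230). The longer rod is the far one, centred near (0.555,-0.25).

```bash
python3 - <<'E'
from h import *; import pickle
d=pickle.load(open("p0.pkl","rb")); k=512/800
p=d["side"]; M=np.array([.5417,.166,0]); yh=np.array([.16,.987,0]); xh=np.array([.987,-.16,0])
def st(X): return np.round([(X-M)@xh,(X-M)@yh,X[2]],4)
for n,u,v,z in [("tallwallN",68,195,.175),("tall wall back",45,142,.175),("tabtop",355,360,.118),("low back",583,112,.141),("mf wallback",347,200,.107),("mf near",390,225,.107)]:
    X=onz(p,140+u*.15,185+v*.15,z); print(n,X.round(4),st(X))
p=d["top"]
for n,u,v,z in [("tab?",287,323,.118),("tall",231,278,.175),("low",345,298,.141)]:
    X=onz(p,u*k,v*k,z); print(n,X.round(4),st(X))
E
```

```text
tallwallN [0.544  0.2498 0.175 ] [-0.0111  0.0831  0.175 ]
tall wall back [0.5671 0.2535 0.175 ] [0.0111 0.0904 0.175 ]
tabtop [0.4827 0.1774 0.118 ] [-0.0601  0.0018  0.118 ]
low back [0.537  0.0771 0.141 ] [ 0.0096 -0.0885  0.141 ]
mf wallback [0.5518 0.1653 0.107 ] [0.0101 0.0009 0.107 ]
mf near [0.5364 0.1531 0.107 ] [-0.0032 -0.0136  0.107 ]
tab? [0.4824 0.1747 0.118 ] [-0.0599 -0.0009  0.118 ]
tall [0.5567 0.253  0.175 ] [0.0009 0.0883 0.175 ]
low [0.5229 0.0732 0.141 ] [-0.0037 -0.0947  0.141 ]
```

Emit:
{"api": "carry_out", "payload": {"targets": [{"tx": -3.8,"ty": -2.8,"claw": 5},{"tx": -3.8,"ty": -2.8,"claw": 5},{"tx": -3.8,"ty": -2.8,"claw": 5},{"tx": -3.8,"ty": -2.8,"claw": 5},{"tx": -3.8,"ty": -2.8,"claw": 5},{"tx": -3.8,"ty": -2.8,"claw": 5},{"tx": -3.8,"ty": -2.8,"claw": 5},{"tx": -3.8,"ty": -2.8,"claw": 5},{"tx": -3.8,"ty": -2.8,"claw": 5},{"tx": -3.8,"ty": -2.8,"claw": 5}], "grip_force": 60}}

```text
validation failed for argument at $.ta...
```

Emit:
{"api": "carry_out", "payload": {"targets": [{"tx": -3.8,"ty": -2.8,"tz": 0,"roll": 0,"claw": 5},{"tx": -3.8,"ty": -2.8,"tz": 0,"roll": 0,"claw": 5},{"tx": -3.8,"ty": -2.8,"tz": 0,"roll": 0,"claw": 5},{"tx": -3.8,"ty": -2.8,"tz": 0,"roll": 0,"claw": 5},{"tx": -3.8,"ty": -2.8,"tz": 0,"roll": 0,"claw": 5},{"tx": -3.8,"ty": -2.8,"tz": 0,"roll": 0,"claw": 5},{"tx": -3.8,"ty": -2.8,"tz": 0,"roll": 0,"claw": 5},{"tx": -3.8,"ty": -2.8,"tz": 0,"roll": 0,"claw": 5},{"tx": -3.8,"ty": -2.8,"tz": 0,"roll": 0,"claw": 5},{"tx": -3.8,"ty": -2.8,"tz": 0,"roll": 0,"claw": 5}], "grip_force": 60}}

```text
time: 1.15
tcp_pos: [0.4823, 0.1753, 0.2313]
tool_rot: [0.191, 0.982, 0.0, -0.0]
wrist_force: [0.3, 0.4, -1.0]
finger_gap: 0.585
grasp_force: 0.0
```

Emit:
{"api": "carry_out", "payload": {"targets": [{"tx": 0,"ty": 0,"tz": 0,"roll": -0.12,"claw": 5},{"tx": 0,"ty": 0,"tz": 0,"roll": -0.1,"claw": 5},{"tx": 0,"ty": 0,"tz": 2,"roll": 0,"claw": 5},{"tx": 0,"ty": 0,"tz": 2,"roll": 0,"claw": 5},{"tx": 0,"ty": 0,"tz": 0,"roll": 0,"claw": 5},{"tx": 0,"ty": 0,"tz": 0,"roll": 0,"claw": 5},{"tx": 0,"ty": 0,"tz": 0,"roll": 0,"claw": 5},{"tx": 0,"ty": 0,"tz": 0,"roll": 0,"claw": 5},{"tx": 0,"ty": 0,"tz": 0,"roll": 0,"claw": 5},{"tx": 0,"ty": 0,"tz": 0,"roll": 0,"claw": 5}]}}

```text
time: 2.15
tcp_pos: [0.4818, 0.1772, 0.1917]
tool_rot: [0.082, 0.997, 0.0, 0.0]
wrist_force: [0.7, 0.1, -0.4]
finger_gap: 0.587
grasp_force: 0.0
```

```bash
python3 - <<'E'
from bench import sense, imaging
import cv2, pickle
from h import *
p=imaging.snapshot("wrist"); pickle.dump(p,open("p1.pkl","wb")); s=sense()
im=cv2.resize(p["image"][:,:,::-1],(800,600),interpolation=cv2.INTER_CUBIC)
M=np.array([.5417,.166,0]); yh=np.array([.16,.987,0]); xh=np.array([.987,-.16,0])
for X in ([-.062,0,.118],[-.077,0,.118],[-.047,0,.118],[0,.09,.162],[0,0,.094]):
    q=proj(p,M+xh*X[0]+yh*X[1]+np.array([0,0,X[2]]))/.64; print(X,q.round()); cv2.circle(im,(int(q[0]),int(q[1])),3,(0,0,255),1)
cv2.imwrite("pics/w1.png",im); print(s["tcp_pos"],s["tool_rot"])
E
```

```text
[-0.062, 0, 0.118] [398. 315.]
[-0.077, 0, 0.118] [398. 286.]
[-0.047, 0, 0.118] [398. 342.]
[0, 0.09, 0.162] [595. 475.]
[0, 0, 0.094] [399. 397.]
[0.48178856 0.17717529 0.19154932] [8.22752612e-02 9.96609621e-01 5.39758413e-05 2.03789056e-04]
```

View pics/w1.png

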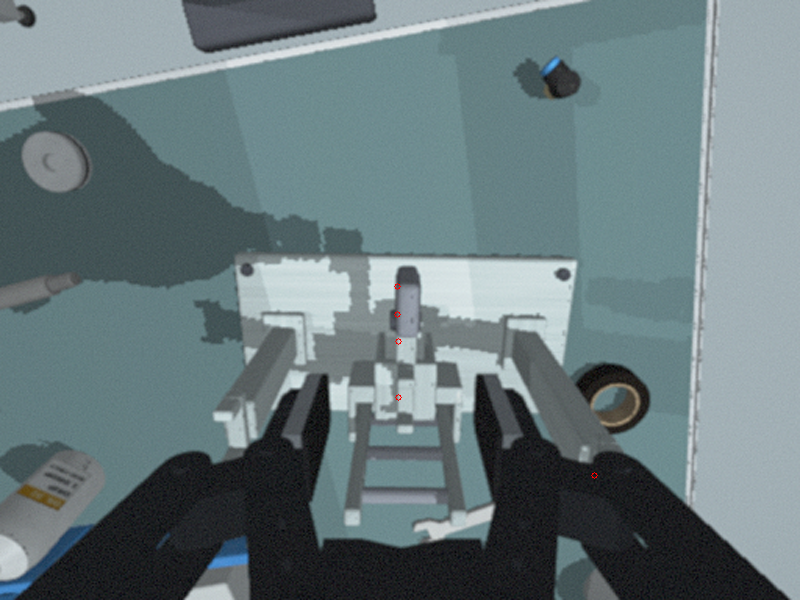

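The wrist view shows the tab top face spanning (397-420, 282-337), about 10 px right of the prediction. The base's near corners are at (237,256) and (577,262).

```bash
python3 - <<'E'
from h import *; import pickle
p=pickle.load(open("p1.pkl","rb"));k=.64
a,b=onz(p,237*k,256*k,.012),onz(p,577*k,262*k,.012)
y=(b-a)/np.linalg.norm(b-a); print(a,b,np.linalg.norm(b-a),y)
x=np.array([y[1],-y[0],0]); print("M",(a+b)/2+.065*x)
t0,t1=onz(p,408.5*k,282*k,.118),onz(p,408.5*k,337*k,.118); T=(t0+t1)/2
print("tab",t0,t1,T,"M from tab",T+.062*x)
L,R=onz(p,397*k,310*k,.118),onz(p,420*k,310*k,.118); print(np.linalg.norm(R-L))
W=onz(p,405*k,372*k,.107); print(W)
E
```

```text
[0.45700935 0.06177437 0.012     ] [0.50160918 0.30310278 0.012     ] 0.24541505291490193 [0.18173225 0.98334805 0.        ]
M [0.54322689 0.17062598 0.012     ]
tab [0.46429337 0.18394771 0.118     ] [0.49342739 0.17926665 0.118     ] [0.47886038 0.18160718 0.118     ] M from tab [0.53982796 0.17033978 0.118     ]
0.011566377138578604
[0.51881703 0.17339606 0.107     ]
```

```bash
python3 - <<'E'
from h import *; import pickle
w=pickle.load(open("p1.pkl","rb"));s=pickle.load(open("p0.pkl","rb"))["side"]
def tri(a,b):
    o1,d1=ray(s,*a);o2,d2=ray(w,*b); A=np.c_[d1,-d2]; q=np.linalg.lstsq(A,o2-o1,rcond=None)[0]
    P,Q=o1+d1*q[0],o2+d2*q[1]; return (P+Q)/2,np.linalg.norm(P-Q)
for n,a,b in [("cw",(140+402*.15,185+378*.15),(392*.64,321*.64)),("tabtop far",(140+352*.15,185+345*.15),(408*.64,336*.64))]: print(n,*tri(a,b))
E
```

```text
cw [0.51804565 0.16547863 0.0268955 ] 0.002634587716689527
tabtop far [0.50556897 0.1779136  0.08740829] 0.001499467134755775
```

Emit:
{"api": "carry_out", "payload": {"targets": [{"tx": 0.3,"ty": 0.35,"tz": 2,"roll": 0,"claw": 5},{"tx": 0,"ty": 0,"tz": 2.5,"roll": 0,"claw": 5},{"tx": 0,"ty": 0,"tz": 2.5,"roll": 0,"claw": 5},{"tx": 0,"ty": 0,"tz": 2.5,"roll": 0,"claw": 5},{"tx": 0,"ty": 0,"tz": 1.3,"roll": 0,"claw": 5},{"tx": 0,"ty": 0,"tz": 0,"roll": 0,"claw": 5},{"tx": 0,"ty": 0,"tz": 0,"roll": 0,"claw": 1.0},{"tx": 0,"ty": 0,"tz": 0,"roll": 0,"claw": 1.0},{"tx": 0,"ty": 0,"tz": 0,"roll": 0,"claw": 0.8},{"tx": 0,"ty": 0,"tz": 0,"roll": 0,"claw": 0.5}], "grip_force": 50}}

```text
time: 3.2
tcp_pos: [0.4797, 0.1806, 0.0841]
tool_rot: [0.082, 0.997, -0.0, 0.001]
wrist_force: [-0.2, -7.4, 4.5]
finger_gap: 0.131
grasp_force: 50.9
```

```bash
python3 - <<'E'
from bench import sense, imaging
import cv2
s=sense(); print(s["time"],s["tcp_pos"],s["finger_gap"],s["grasp_force"],s["wrist_force"],s["moment"])
p=imaging.snapshot("wrist"); cv2.imwrite("pics/w2.png",p["image"][:,:,::-1])
E
```

```text
3.2 [0.47974352 0.18064261 0.08414284] 0.13112276678876372 50.88349989777953 [-0.20058623 -7.4228593   4.51795208] [-1.0206628  -0.03545881 -0.44182149]
```

View pics/w2.png

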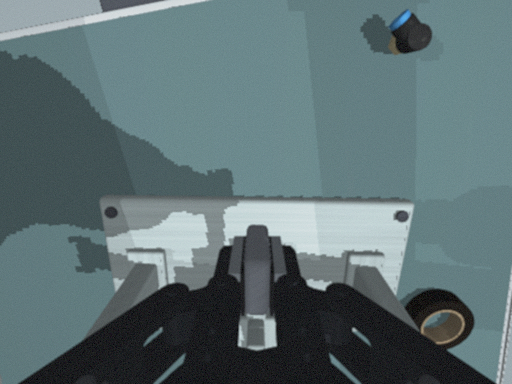

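The tab is gripped at its centre: the opening is about 11 mm and the fingers straddle the plate. I'll lift 90 mm, which is 22 mm above the third seat.

Emit:
{"api": "carry_out", "payload": {"targets": [{"tx": 0,"ty": 0,"tz": -1,"roll": 0,"claw": 0.5},{"tx": 0,"ty": 0,"tz": -1,"roll": 0,"claw": 0.5},{"tx": 0,"ty": 0,"tz": -1,"roll": 0,"claw": 0.5},{"tx": 0,"ty": 0,"tz": -1,"roll": 0,"claw": 0.5},{"tx": 0,"ty": 0,"tz": -1,"roll": 0,"claw": 0.5},{"tx": 0,"ty": 0,"tz": -1,"roll": 0,"claw": 0.5},{"tx": 0,"ty": 0,"tz": -1,"roll": 0,"claw": 0.5},{"tx": 0,"ty": 0,"tz": -1,"roll": 0,"claw": 0.5},{"tx": 0,"ty": 0,"tz": -1,"roll": 0,"claw": 0.5},{"tx": 0,"ty": 0,"tz": 0,"roll": 0,"claw": 0.5}]}}

```text
time: 4.25
tcp_pos: [0.4797, 0.1806, 0.1746]
tool_rot: [0.083, 0.997, -0.0, 0.001]
wrist_force: [8.1, -6.8, -20.0]
finger_gap: 0.129
grasp_force: 54.3
```

Emit:
{"api": "carry_out", "payload": {"targets": [{"tx": 0,"ty": 0,"tz": 0,"roll": 0,"claw": 0.5},{"tx": 0,"ty": 0,"tz": 0,"roll": 0,"claw": 0.5},{"tx": 0,"ty": 0,"tz": 0,"roll": 0,"claw": 0.5},{"tx": 0,"ty": 0,"tz": 0,"roll": 0,"claw": 0.5},{"tx": 0,"ty": 0,"tz": 0.5,"roll": 0,"claw": 0.5},{"tx": 0,"ty": 0,"tz": 0.5,"roll": 0,"claw": 0.5},{"tx": 0,"ty": 0,"tz": 0.5,"roll": 0,"claw": 0.5},{"tx": 0,"ty": 0,"tz": 0.4,"roll": 0,"claw": 0.5},{"tx": 0,"ty": 0,"tz": 0,"roll": 0,"claw": 0.5},{"tx": 0,"ty": 0,"tz": 0,"roll": 0,"claw": 0.5}]}}

```text
time: 5.25
tcp_pos: [0.4796, 0.1806, 0.1546]
tool_rot: [0.083, 0.997, -0.0, 0.0]
wrist_force: [2.7, -6.2, -4.3]
finger_gap: 0.132
grasp_force: 56.6
```

```bash
python3 - <<'E'
from bench import sense, imaging
import cv2
s=sense(); print(s["time"],s["tcp_pos"],s["finger_gap"],s["grasp_force"],s["wrist_force"])
E
```

```text
5.25 [0.47961331 0.18061565 0.15457693] 0.13224720027662706 56.64050515693532 [ 2.73074363 -6.21727402 -4.34775966]
```

Emit:
{"api": "carry_out", "payload": {"targets": [{"tx": 0,"ty": 0,"tz": 0.2,"roll": 0,"claw": 0.5},{"tx": 0,"ty": 0,"tz": 0.1,"roll": 0,"claw": 0.5},{"tx": 0,"ty": 0,"tz": 0,"roll": 0,"claw": 0.5},{"tx": 0,"ty": 0,"tz": 0,"roll": 0,"claw": 0.5},{"tx": 0,"ty": 0,"tz": 0,"roll": 0,"claw": 0.5},{"tx": 0,"ty": 0,"tz": 0,"roll": 0,"claw": 0.5},{"tx": 0,"ty": 0,"tz": 0,"roll": 0,"claw": 0.5},{"tx": 0,"ty": 0,"tz": 0,"roll": 0,"claw": 0.5},{"tx": 0,"ty": 0,"tz": 0,"roll": 0,"claw": 0.5},{"tx": 0,"ty": 0,"tz": 0,"roll": 0,"claw": 0.5}]}}

```text
time: 6.25
tcp_pos: [0.4796, 0.1806, 0.1522]
tool_rot: [0.083, 0.997, -0.0, 0.001]
wrist_force: [0.2, -7.1, 5.5]
finger_gap: 0.129
grasp_force: 58.4
```

The wrist force turned upward at 68 mm of carriage height, so the pawl is seated. I'll release, rise and look.

Emit:
{"api": "carry_out", "payload": {"targets": [{"tx": 0,"ty": 0,"tz": 0,"roll": 0,"claw": 5},{"tx": 0,"ty": 0,"tz": 0,"roll": 0,"claw": 5},{"tx": 0,"ty": 0,"tz": 0,"roll": 0,"claw": 5},{"tx": 0,"ty": 0,"tz": -1,"roll": 0,"claw": 5},{"tx": 0,"ty": 0,"tz": -2,"roll": 0,"claw": 5},{"tx": 0,"ty": 0,"tz": -3,"roll": 0,"claw": 5},{"tx": 0,"ty": 0,"tz": -3,"roll": 0,"claw": 5},{"tx": 0,"ty": 0,"tz": -3,"roll": 0,"claw": 5},{"tx": 0,"ty": 0,"tz": 0,"roll": 0,"claw": 5},{"tx": 0,"ty": 0,"tz": 0,"roll": 0,"claw": 5}]}}

```text
time: 7.25
tcp_pos: [0.4795, 0.1812, 0.2721]
tool_rot: [0.082, 0.997, 0.0, 0.001]
wrist_force: [0.2, 0.3, 0.2]
finger_gap: 0.582
grasp_force: 0.0
```

```bash
python3 - <<'E'
from bench import sense, imaging
import cv2, pickle
s=sense(); print(s["time"],s["tcp_pos"],s["finger_gap"],s["grasp_force"],s["wrist_force"])
p=imaging.snapshot("wrist"); q=imaging.snapshot("side"); pickle.dump((p,q),open("p3.pkl","wb"))
a=cv2.resize(p["image"],(800,600),interpolation=cv2.INTER_CUBIC)
a[:240,:320]=cv2.resize(q["image"][185:275,140:260],(320,240),interpolation=cv2.INTER_CUBIC)
cv2.imwrite("pics/w3.png",a[:,:,::-1])
E
```

```text
7.25 [0.4794759  0.18118205 0.2721476 ] 0.5820976988290877 0.0 [0.23219697 0.26058784 0.21091537]
```

View pics/w3.png

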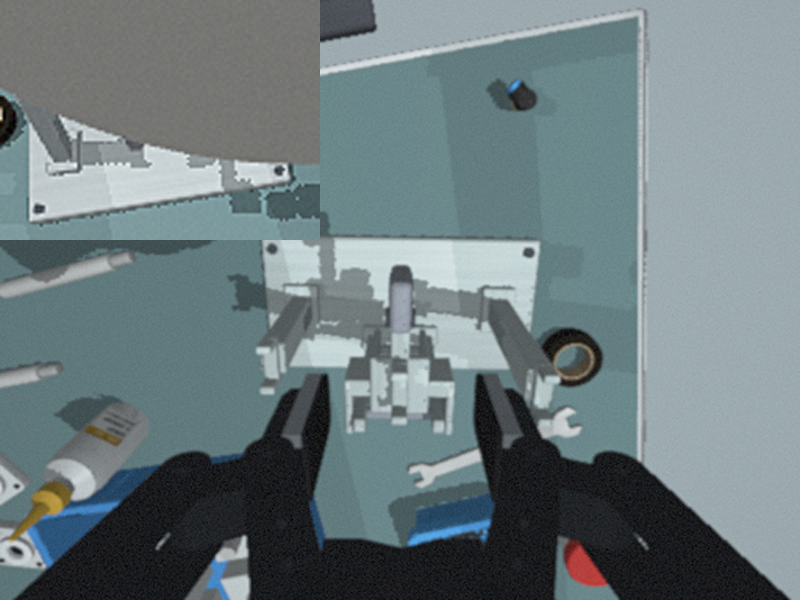

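The wrist view shows the carriage up, with the tab at (401,305), the tall fork near (541,380), and the base's near corners at (262,239) and (541,242). The side view is blocked by the arm.

```bash
python3 - <<'E'
from h import *; import pickle
p,_=pickle.load(open("p3.pkl","rb"));k=.64
a,b=onz(p,262*k,239*k,.012),onz(p,541*k,242*k,.012)
y=(b-a)/np.linalg.norm(b-a); x=np.array([y[1],-y[0],0]); print(np.linalg.norm(b-a),y,"M",(a+b)/2+.065*x)
for v in (281,335): print("tab",onz(p,401*k,v*k,.186))
M=np.array([.5406,.1695,0])
im=p["image"].copy(); im=cv2.resize(im,(1600,1200),interpolation=cv2.INTER_CUBIC)
for yaw in (.165,):
  xh=np.array([np.cos(yaw),-np.sin(yaw),0]); yh=np.array([np.sin(yaw),np.cos(yaw),0])
  for Y,Z in ((.09,.175),(0,.175),(-.09,.141)):
    for X in (-.018,-.012,.012,.018):
      for dy in (-.005,.005):
        q=proj(p,M+xh*X+yh*(Y+dy)+[0,0,Z])/k*2; cv2.circle(im,(int(q[0]),int(q[1])),2,(255,0,0),-1)
cv2.imwrite("pics/w3b.png",im[450:1000,460:1200,::-1])
E
```

```text
0.24831768832714735 [0.17462057 0.9846358  0.        ] M [0.54385485 0.17066357 0.012     ]
tab [0.46463392 0.18378173 0.186     ]
tab [0.49480934 0.17877014 0.186     ]
```

View pics/w3b.png

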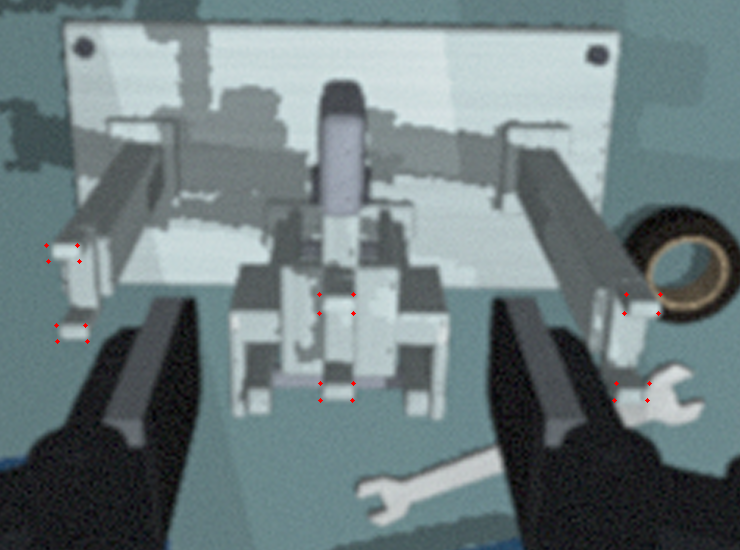

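The predicted fork outlines match to within about 2 mm, so the rest is at tall-post level. Next stop is the rod.

Emit:
{"api": "carry_out", "payload": {"targets": [{"tx": -1.4,"ty": -4,"tz": 0,"roll": 0,"claw": 5},{"tx": -1.4,"ty": -4,"tz": 0,"roll": 0,"claw": 5},{"tx": -1.4,"ty": -4,"tz": 0,"roll": 0,"claw": 5},{"tx": -1.4,"ty": -4,"tz": 0,"roll": 0,"claw": 5},{"tx": -1.4,"ty": -4,"tz": 0,"roll": 0,"claw": 5},{"tx": -1.4,"ty": -4,"tz": 0,"roll": 0,"claw": 5},{"tx": -1.4,"ty": -4,"tz": 0,"roll": 0,"claw": 5},{"tx": -1.4,"ty": -4,"tz": 0,"roll": 0,"claw": 5},{"tx": -1.4,"ty": -4,"tz": 0,"roll": 0,"claw": 5},{"tx": -1.4,"ty": -4,"tz": 0,"roll": 0,"claw": 5}]}}

```text
time: 8.35
tcp_pos: [0.5514, -0.2381, 0.2701]
tool_rot: [0.082, 0.997, 0.0, -0.001]
wrist_force: [-0.0, -0.1, 0.7]
finger_gap: 0.584
grasp_force: 0.0
```

Emit:
{"api": "carry_out", "payload": {"targets": [{"tx": 0,"ty": 0,"tz": 0,"roll": 0.136,"claw": 5},{"tx": 0,"ty": 0,"tz": 0,"roll": 0.136,"claw": 5},{"tx": 0,"ty": 0,"tz": 0,"roll": 0.136,"claw": 5},{"tx": 0,"ty": 0,"tz": 0,"roll": 0.136,"claw": 5},{"tx": 0,"ty": 0,"tz": 0,"roll": 0.136,"claw": 5},{"tx": 0,"ty": 0,"tz": 0,"roll": 0.136,"claw": 5},{"tx": 0,"ty": 0,"tz": 0,"roll": 0.136,"claw": 5},{"tx": 0,"ty": 0,"tz": 0,"roll": 0.136,"claw": 5},{"tx": 0,"ty": 0,"tz": 0,"roll": 0.136,"claw": 5},{"tx": 0,"ty": 0,"tz": 0,"roll": 0.136,"claw": 5}]}}

```text
time: 9.35
tcp_pos: [0.5513, -0.2362, 0.27]
tool_rot: [0.693, 0.721, -0.0, -0.001]
wrist_force: [1.1, -0.1, -0.7]
finger_gap: 0.587
grasp_force: 0.0
```

Emit:
{"api": "carry_out", "payload": {"targets": [{"tx": 0,"ty": 0,"tz": 3,"roll": 0,"claw": 5},{"tx": 0,"ty": 0,"tz": 3,"roll": 0,"claw": 5},{"tx": 0,"ty": 0,"tz": 3,"roll": 0,"claw": 5},{"tx": 0,"ty": 0,"tz": 2,"roll": 0,"claw": 5},{"tx": 0,"ty": 0,"tz": 0,"roll": 0,"claw": 5},{"tx": 0,"ty": 0,"tz": 0,"roll": 0,"claw": 5},{"tx": 0,"ty": 0,"tz": 0,"roll": 0,"claw": 5},{"tx": 0,"ty": 0,"tz": 0,"roll": 0,"claw": 5},{"tx": 0,"ty": 0,"tz": 0,"roll": 0,"claw": 5},{"tx": 0,"ty": 0,"tz": 0,"roll": 0,"claw": 5}]}}

```text
time: 10.35
tcp_pos: [0.5519, -0.2365, 0.1618]
tool_rot: [0.691, 0.723, 0.0, 0.0]
wrist_force: [-0.4, 0.3, -0.4]
finger_gap: 0.584
grasp_force: 0.0
```

```bash
python3 - <<'E'
from bench import sense, imaging
import cv2, pickle
from h import *
s=sense(); print(s["time"],s["tcp_pos"],s["tool_rot"],s["joints"])
p=imaging.snapshot("wrist"); pickle.dump(p,open("p4.pkl","wb"))
im=cv2.resize(p["image"],(800,600),interpolation=cv2.INTER_CUBIC)
for X in ([.5545,-.242,.008],[.5545+.065*.046,-.242-.065,.008],[.5545-.065*.046,-.242+.065,.008]):
    q=proj(p,X)/.64; print(q); cv2.circle(im,(int(q[0]),int(q[1])),3,(255,0,0),1)
cv2.imwrite("pics/w4.png",im[:,:,::-1])
E
```

```text
10.35 [ 0.55194838 -0.23654581  0.16178316] [6.90668279e-01 7.23171618e-01 1.11837989e-04 3.56259535e-04] [-5.04319944e-01  5.32178299e-01  1.49003768e+00  3.82502668e-05
  1.11863067e+00 -5.50307357e-01]
[405.24345581 281.0903119 ]
[404.95754585 367.57499649]
[405.57132383 181.91376435]
```

View pics/w4.png

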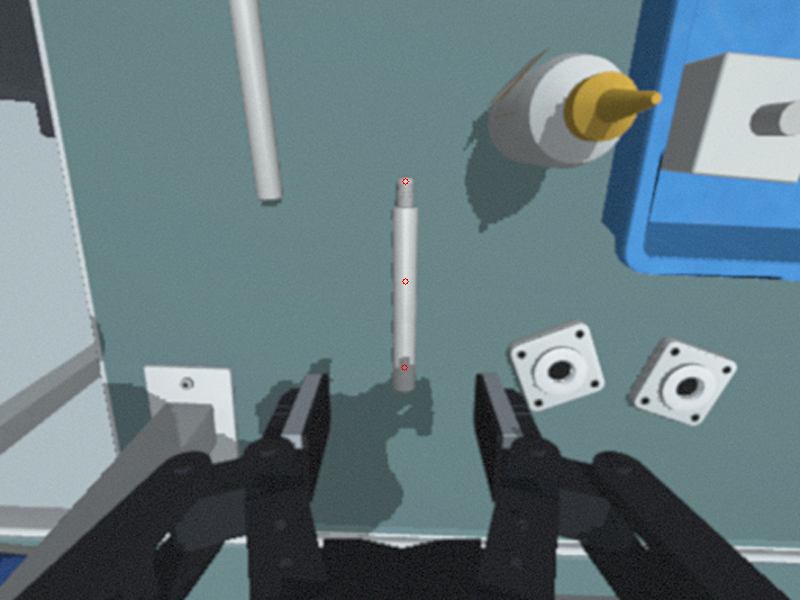

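The wrist view shows the rod at column 404, with the thread tip at row 177, the shank start at 207 and the plain end at 390. The thread is at the +y end. The bottle and short rod are clear of the fingers.

```bash
python3 - <<'E'
from h import *; import pickle
p=pickle.load(open("p4.pkl","rb"));k=.64
P=[onz(p,u*k,v*k,.008) for u,v in ((405.5,177),(405,207),(403.5,390))]
print(np.round(P,4).tolist(), np.linalg.norm(P[1]-P[2]),np.linalg.norm(P[0]-P[2]),"mid",(P[1]+P[2])/2)
for u in(393,417): print(onz(p,u*k,281*k,.008))
E
```

```text
[[0.5513, -0.174, 0.008], [0.5519, -0.1926, 0.008], [0.5573, -0.3254, 0.008]] 0.13288638883018453 0.15148450851695425 mid [ 0.55461725 -0.2589897   0.008     ]
[ 0.54624835 -0.24231784  0.008     ]
[ 0.56241763 -0.24157027  0.008     ]
```

Emit:
{"api": "carry_out", "payload": {"targets": [{"tx": -1.0,"ty": 0.2,"tz": 1,"roll": 0,"claw": 5},{"tx": -0.95,"ty": 0,"tz": 3,"roll": 0,"claw": 5},{"tx": 0,"ty": 0,"tz": 3,"roll": 0,"claw": 5},{"tx": 0,"ty": 0,"tz": 3,"roll": 0,"claw": 4},{"tx": 0,"ty": 0,"tz": 2.5,"roll": 0,"claw": 4},{"tx": 0,"ty": 0,"tz": 2,"roll": 0,"claw": 4},{"tx": 0,"ty": 0,"tz": 1,"roll": 0,"claw": 4},{"tx": 0,"ty": 0,"tz": 0.3,"roll": 0,"claw": 4},{"tx": 0,"ty": 0,"tz": 0,"roll": 0,"claw": 4},{"tx": 0,"ty": 0,"tz": 0,"roll": 0,"claw": 4}]}}

```text
time: 11.4
tcp_pos: [0.5553, -0.2562, 0.0041]
tool_rot: [0.691, 0.723, 0.0, 0.001]
wrist_force: [-0.3, 0.3, 0.5]
finger_gap: 0.471
grasp_force: 0.0
```

Emit:
{"api": "carry_out", "payload": {"targets": [{"tx": 0,"ty": 0,"tz": 0,"roll": 0,"claw": 2},{"tx": 0,"ty": 0,"tz": 0,"roll": 0,"claw": 2},{"tx": 0,"ty": 0,"tz": 0,"roll": 0,"claw": 0.8},{"tx": 0,"ty": 0,"tz": 0,"roll": 0,"claw": 0.8},{"tx": 0,"ty": 0,"tz": 0,"roll": 0,"claw": 0.8},{"tx": 0,"ty": 0,"tz": 0,"roll": 0,"claw": 0.8},{"tx": 0,"ty": 0,"tz": -0.5,"roll": 0,"claw": 0.8},{"tx": 0,"ty": 0,"tz": -0.5,"roll": 0,"claw": 0.8},{"tx": 0,"ty": 0,"tz": 0,"roll": 0,"claw": 0.8},{"tx": 0,"ty": 0,"tz": 0,"roll": 0,"claw": 0.8}], "grip_force": 60}}

```text
time: 12.4
tcp_pos: [0.5548, -0.2559, 0.0134]
tool_rot: [0.691, 0.723, 0.0, 0.0]
wrist_force: [-0.5, 0.5, -1.9]
finger_gap: 0.168
grasp_force: 59.0
```

```bash
python3 - <<'E'
from bench import sense, imaging
s=sense(); print(s["time"],s["tcp_pos"],s["tool_rot"],s["wrist_force"],s["moment"],s["finger_gap"],s["grasp_force"])
E
```

```text
12.4 [ 0.55477295 -0.25589645  0.01344418] [6.90660141e-01 7.23179472e-01 3.81811648e-05 1.39971993e-04] [-0.49255337  0.45868562 -1.90960213] [ 0.04445812  0.00021337 -0.02743328] 0.16828345480161447 58.99378180503845
```

Emit:
{"api": "carry_out", "payload": {"targets": [{"tx": 0,"ty": 0,"tz": -1.5,"roll": 0,"claw": 0.8},{"tx": 0,"ty": 0,"tz": -2.5,"roll": 0,"claw": 0.8},{"tx": 0,"ty": 0,"tz": -3,"roll": 0,"claw": 0.8},{"tx": 0,"ty": 0,"tz": -3,"roll": 0,"claw": 0.8},{"tx": 0,"ty": 0,"tz": -3,"roll": 0,"claw": 0.8},{"tx": 0,"ty": 0,"tz": -3,"roll": 0,"claw": 0.8},{"tx": 0,"ty": 0,"tz": -3,"roll": 0,"claw": 0.8},{"tx": 0,"ty": 0,"tz": -3,"roll": 0,"claw": 0.8},{"tx": 0,"ty": 0,"tz": -2,"roll": 0,"claw": 0.8},{"tx": 0,"ty": 0,"tz": -0.5,"roll": 0,"claw": 0.8}]}}

```text
time: 13.4
tcp_pos: [0.5553, -0.2562, 0.2615]
tool_rot: [0.691, 0.723, 0.0, 0.002]
wrist_force: [0.4, -0.6, -2.3]
finger_gap: 0.17
grasp_force: 59.1
```

Emit:
{"api": "carry_out", "payload": {"targets": [{"tx": 2,"ty": 0.15,"tz": 0,"roll": 0,"claw": 0.8},{"tx": 4,"ty": 0.15,"tz": 0,"roll": 0,"claw": 0.8},{"tx": 4,"ty": 0.15,"tz": 0,"roll": 0,"claw": 0.8},{"tx": 4,"ty": 0.15,"tz": 0,"roll": 0,"claw": 0.8},{"tx": 4,"ty": 0.15,"tz": 0,"roll": 0,"claw": 0.8},{"tx": 4,"ty": 0.15,"tz": 0,"roll": 0,"claw": 0.8},{"tx": 4,"ty": 0.15,"tz": 0,"roll": 0,"claw": 0.8},{"tx": 4,"ty": 0.15,"tz": 0,"roll": 0,"claw": 0.8},{"tx": 4,"ty": 0.15,"tz": 0,"roll": 0,"claw": 0.8},{"tx": 4,"ty": 0.15,"tz": 0,"roll": 0,"claw": 0.8}]}}

```text
time: 14.4
tcp_pos: [0.5508, 0.1266, 0.2573]
tool_rot: [0.691, 0.723, -0.001, -0.001]
wrist_force: [0.9, 0.0, -2.0]
finger_gap: 0.171
grasp_force: 59.0
```

Emit:
{"api": "carry_out", "payload": {"targets": [{"tx": 3,"ty": 0.1,"tz": 0,"roll": 0,"claw": 0.8},{"tx": 3,"ty": 0,"tz": 0,"roll": 0,"claw": 0.8},{"tx": 2,"ty": 0,"tz": 0,"roll": 0,"claw": 0.8},{"tx": 1,"ty": 0,"tz": 0,"roll": 0,"claw": 0.8},{"tx": 0,"ty": 0,"tz": 0,"roll": 0.07,"claw": 0.8},{"tx": 0,"ty": 0,"tz": 0,"roll": 0.08,"claw": 0.8},{"tx": 0,"ty": 0,"tz": 0,"roll": 0.07,"claw": 0.8},{"tx": 0,"ty": 0,"tz": 0,"roll": 0,"claw": 0.8},{"tx": 0,"ty": 0,"tz": 0,"roll": 0,"claw": 0.8},{"tx": 0,"ty": 0,"tz": 0,"roll": 0,"claw": 0.8}]}}

```text
time: 15.4
tcp_pos: [0.5489, 0.2142, 0.258]
tool_rot: [0.765, 0.644, -0.0, -0.0]
wrist_force: [0.9, -0.2, -2.8]
finger_gap: 0.165
grasp_force: 59.0
```

```bash
python3 - <<'E'
from bench import sense, imaging
import cv2, pickle
from h import *
from scipy.spatial.transform import Rotation as Ro
s=sense(); T=Ro.from_quat(s["tool_rot"]).as_matrix(); print(s["time"],s["tcp_pos"],T.round(3).tolist(),s["wrist_force"],s["moment"],s["finger_gap"])
D=np.array([.5493,.2173,.166])-s["tcp_pos"]; print("to go cm",(T.T@D*100).round(2),"yaw err",np.arctan2(T[1,1],T[0,1])+.175)
p=imaging.snapshot("wrist"); pickle.dump((p,s),open("p5.pkl","wb"))
cv2.imwrite("pics/w5.png",cv2.resize(p["image"],(800,600),interpolation=cv2.INTER_CUBIC)[:,:,::-1])
E
```

```text
15.4 [0.54887598 0.21418945 0.2580483 ] [[0.172, 0.985, -0.0], [0.985, -0.172, -0.0], [-0.0, -0.0, -1.0]] [ 0.85707897 -0.18994325 -2.81374937] [ 0.00212626 -0.01318485 -0.02201897] 0.16474145344497682
to go cm [ 0.32 -0.01  9.2 ] yaw err 0.002535621632682533
```

View pics/w5.png

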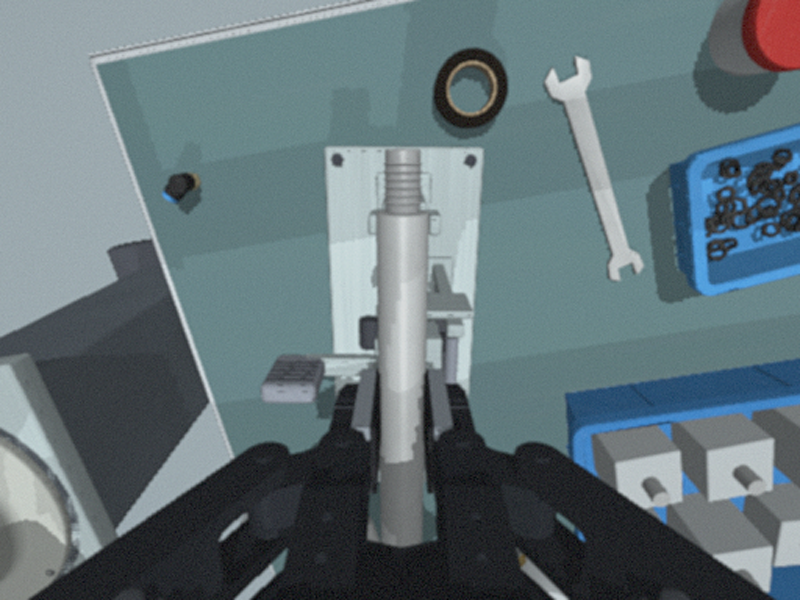

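The wrist view shows the rod held straight at column 403. The tall fork's walls are centred at column 405, so the rod is about 1 mm off. I'll lower it.

Emit:
{"api": "carry_out", "payload": {"targets": [{"tx": 0.3,"ty": 0.1,"tz": 1,"roll": 0,"claw": 0.8},{"tx": 0,"ty": 0,"tz": 2,"roll": 0,"claw": 0.8},{"tx": 0,"ty": 0,"tz": 2,"roll": 0,"claw": 0.8},{"tx": 0,"ty": 0,"tz": 1.5,"roll": 0,"claw": 0.8},{"tx": 0,"ty": 0,"tz": 0.8,"roll": 0,"claw": 0.8},{"tx": 0,"ty": 0,"tz": 0.4,"roll": 0,"claw": 0.8},{"tx": 0,"ty": 0,"tz": 0,"roll": 0,"claw": 0.8},{"tx": 0,"ty": 0,"tz": 0,"roll": 0,"claw": 0.8},{"tx": 0,"ty": 0,"tz": 0,"roll": 0,"claw": 0.8},{"tx": 0,"ty": 0,"tz": 0,"roll": 0,"claw": 0.8}]}}

```text
time: 16.45
tcp_pos: [0.5508, 0.2172, 0.1818]
tool_rot: [0.766, 0.643, 0.0, 0.0]
wrist_force: [-0.2, 0.1, -3.2]
finger_gap: 0.167
grasp_force: 59.0
```

```bash
python3 - <<'E'
from bench import sense, imaging
import cv2, pickle
s=sense(); print(s["tcp_pos"],s["wrist_force"],s["moment"])
p=imaging.snapshot("wrist"); 
cv2.imwrite("pics/w6.png",cv2.resize(p["image"][120:384,156:356],(600,792//1),interpolation=cv2.INTER_CUBIC)[:600,:,::-1])
E
```

```text
[0.55083399 0.21724433 0.18180779] [-0.15696132  0.10884808 -3.17286672] [0.06662419 0.0051901  0.02036208]
```

View pics/w6.png

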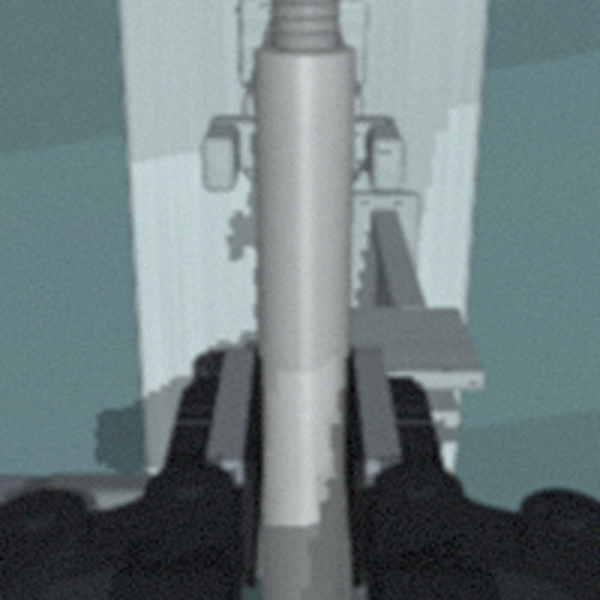

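The close view shows the rod centre at about column 305 and the fork gap centred at 304, so it is aligned. I'll lower it the last 15 mm.

Emit:
{"api": "carry_out", "payload": {"targets": [{"tx": 0,"ty": 0,"tz": 0.5,"roll": 0,"claw": 0.8},{"tx": 0,"ty": 0,"tz": 0.4,"roll": 0,"claw": 0.8},{"tx": 0,"ty": 0,"tz": 0.3,"roll": 0,"claw": 0.8},{"tx": 0,"ty": 0,"tz": 0.2,"roll": 0,"claw": 0.8},{"tx": 0,"ty": 0,"tz": 0.1,"roll": 0,"claw": 0.8},{"tx": 0,"ty": 0,"tz": 0,"roll": 0,"claw": 0.8},{"tx": 0,"ty": 0,"tz": 0,"roll": 0,"claw": 0.8},{"tx": 0,"ty": 0,"tz": 0,"roll": 0,"claw": 0.8},{"tx": 0,"ty": 0,"tz": 0,"roll": 0,"claw": 0.8},{"tx": 0,"ty": 0,"tz": 0,"roll": 0,"claw": 0.8}]}}

```text
time: 17.5
tcp_pos: [0.5506, 0.2172, 0.1663]
tool_rot: [0.766, 0.643, 0.0, 0.0]
wrist_force: [-0.1, -0.5, -2.0]
finger_gap: 0.171
grasp_force: 59.1
```

Emit:
{"api": "carry_out", "payload": {"targets": [{"tx": 0,"ty": 0,"tz": 0.1,"roll": 0,"claw": 0.8},{"tx": 0,"ty": 0,"tz": 0,"roll": 0,"claw": 0.8},{"tx": 0,"ty": 0,"tz": 0,"roll": 0,"claw": 0.8},{"tx": 0,"ty": 0,"tz": 0,"roll": 0,"claw": 0.8},{"tx": 0,"ty": 0,"tz": 0,"roll": 0,"claw": 0.8},{"tx": 0,"ty": 0,"tz": 0,"roll": 0,"claw": 0.8},{"tx": 0,"ty": 0,"tz": 0,"roll": 0,"claw": 0.8},{"tx": 0,"ty": 0,"tz": 0,"roll": 0,"claw": 0.8},{"tx": 0,"ty": 0,"tz": 0,"roll": 0,"claw": 0.8},{"tx": 0,"ty": 0,"tz": 0,"roll": 0,"claw": 0.8}]}}

```text
time: 18.5
tcp_pos: [0.5507, 0.2172, 0.1658]
tool_rot: [0.766, 0.643, 0.0, 0.0]
wrist_force: [-2.2, -0.8, 6.0]
finger_gap: 0.163
grasp_force: 60.1
```

Contact: the wrist force is now +6 N. I'll release in steps and rise.

Emit:
{"api": "carry_out", "payload": {"targets": [{"tx": 0,"ty": 0,"tz": 0,"roll": 0,"claw": 2},{"tx": 0,"ty": 0,"tz": 0,"roll": 0,"claw": 2.5},{"tx": 0,"ty": 0,"tz": 0,"roll": 0,"claw": 4},{"tx": 0,"ty": 0,"tz": 0,"roll": 0,"claw": 4},{"tx": 0,"ty": 0,"tz": -0.5,"roll": 0,"claw": 4},{"tx": 0,"ty": 0,"tz": -2,"roll": 0,"claw": 4},{"tx": 0,"ty": 0,"tz": -3,"roll": 0,"claw": 4},{"tx": 0,"ty": 0,"tz": -3,"roll": 0,"claw": 4},{"tx": 0,"ty": 0,"tz": -2,"roll": 0,"claw": 4},{"tx": 0,"ty": 0,"tz": 0,"roll": 0,"claw": 4}]}}

```text
time: 19.5
tcp_pos: [0.5519, 0.2175, 0.2736]
tool_rot: [0.766, 0.643, 0.002, 0.001]
wrist_force: [0.5, 0.2, -0.2]
finger_gap: 0.469
grasp_force: 0.0
```

```bash
python3 - <<'E'
from bench import sense, imaging
import cv2, numpy as np
s=sense(); print(s["time"],s["tcp_pos"],s["wrist_force"],s["finger_gap"])
p=imaging.snapshot("wrist"); t=imaging.snapshot("top")
a=cv2.resize(p["image"],(800,600),interpolation=cv2.INTER_CUBIC)
cv2.imwrite("pics/w7.png",a[:,:,::-1])
E
```

```text
19.5 [0.55185298 0.21753721 0.27363694] [ 0.51546101  0.17750503 -0.1937467 ] 0.46858464415186074
```

View pics/w7.png

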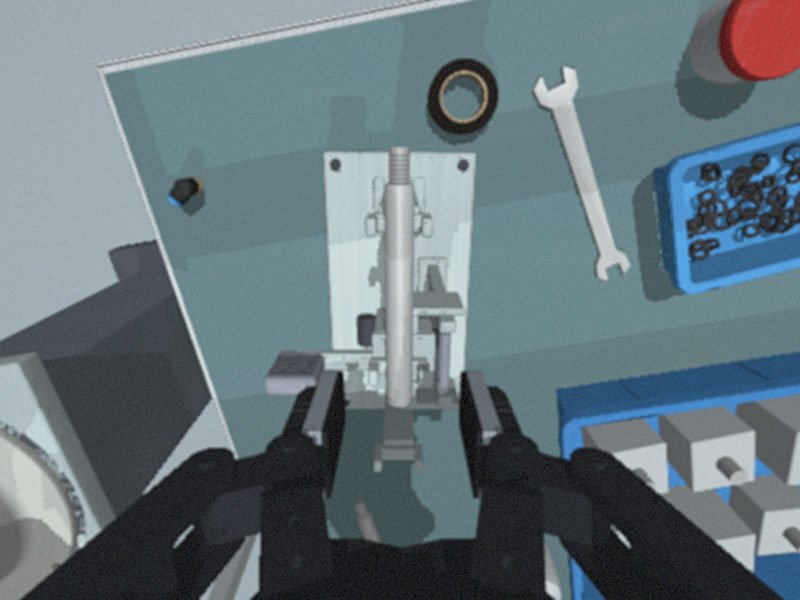

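The wrist view shows the rod lying in both forks, at rows 222 and 375. The shank runs from row 183 to row 405 at column 399, and the fingers are clear.

```bash
python3 - <<'E'
from bench import imaging
from h import *
p=imaging.snapshot("wrist");k=.64
P=[onz(p,u*k,v*k,.17) for u,v in ((399.5,183),(398.5,405))]; m=(P[0]+P[1])/2
M=np.array([.541,.170,.162]);yh=np.array([.174,.985,0])
print(P,np.linalg.norm(P[0]-P[1]),"mid",m,"d",np.linalg.norm(m-M),np.linalg.norm(m-M-.09*yh))
E
```

```text
[array([0.56012459, 0.2798157 , 0.17      ]), array([0.53662245, 0.15033893, 0.17      ])] 0.1315924949402982 mid [0.54837352 0.21507731 0.17      ] d 0.04637168021527219 0.04506933567849108
```

The rod is centred, with distances of 46 and 45 mm to the two forks against a 65 mm limit. Its shank measures 131.6 mm at fork height, which matches 130 mm lying level. I'll hand it in.

```bash
python3 -c "
from bench import ctrl
print(ctrl.close_job())"
```

```text
the job is handed in; nothing more can be done
None
```

I handed the job in at about 20 s of robot time: the rest is latched on the third rung and the longer rod lies level and centred in both forks by camera measurement; no verdict was returned.

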